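# Lay out the roast references, then draw the roaster's trier and hold it

## Robot

A 6-joint arm with a two-finger parallel gripper is mounted at the origin on a cart in front of the work surface, level with it; the furniture and walls round the work are solid. World frame = base frame: x ahead of the robot, y to its left, z up, the work surface at z = 0. Lengths are in m, angles in degrees, forces in N, time in s.
With the tool pointing down it reaches from about 0.25 to 0.725 m from the base axis. Payload 4 kg.
Tool frame: the origin (TCP) lies at the very end of the fingers, on their centre line; the grasp point (between the pads) lies 19 mm behind it; z points along the fingers, y is the line along which they close (so a half turn about z gives the same grasp; the last joint's range is limited). The gripper opens to 85 mm and grips with 20 to 120 N. Pads are 22 mm wide; open, the fingers measure 114 mm over their backs; the gripper's body (76 mm by 85 mm) begins 54 mm behind the grasp point. The pads swing forward as they close: fully open they stand 13 mm farther back than shut.
Start: joints at [-65.718, 13.785, 0.286, 76.501, 0, 90], TCP at [0.206, -0.456, 0.231] pointing down, gripper open.
Joint ranges: [-155.79, 155.79], [-60.16, 107.12], [-62.33, 73.08], [-114, 123.19], [-81.49, 82.49], [-180, 180]. Speed limits (degrees/s): [159.86, 159.86, 180, 180, 180, 180].

## Interface

Orientations are given as [roll, pitch, yaw] about the fixed x, y, z axes, in that order (R = Rz(yaw) Ry(pitch) Rx(roll)).
In Python, from workcell import arm, snapshot, camera_params gives the robot as it stands. The module is installed in compiled form; this text tells all that it offers. Calls block until the motion is done:
- arm.movep(position, orientation): joint-space move of the TCP to a pose.
- arm.line_to(position, frame=None, v=0.15, contact_N=None): straight line of the TCP; frame=None keeps the orientation; v is the mean speed in m/s. With contact_N (N) it stops when the force on the tool has changed by that much, and returns True; else False.
- arm.goto_joints(angles): joint-space move.
- arm.ungrasp() and arm.grab(f_grip=None): open the fingers fully, or close them until they stop; f_grip is the grip in N (None keeps the last).
- arm.sleep(seconds).
- arm.solve_ik(position, orientation): joint angles nearest the present ones, or None.
- arm.read_state(): the state.
- snapshot(name): name is "scene" or "top" or "wrist"; returns the picture (384x512x3 uint8, blue, green, red); there is no depth.
- camera_params(name): a dict with "fov_y" (degrees; the focal length in pixels is half the picture's height over the tangent of half this angle, whatever the lens; pixels are square), "cx", "cy" (the principal point, pixels), "camera_from_world" (4x4, takes a point from world to camera coordinates); the wrist camera has in their place "hand_eye" (4x4, takes a point from camera to tool coordinates, whose origin is the TCP and whose axes are the flange's). Camera axes: x right, y up, looking along -z (the intrinsics and any distortion apply to the point x, -y, -z); pixel columns grow to the right and rows downward; lengths in m; the calibration is good to about 2 mm. A picture is of the moment at which its call begins: read the wrist's pose just before it. camera_params takes no time and is no camera call.
A pose or a line that the arm cannot do raises arm.PlanningError and nothing moves.
- arm.close_job(): hands the job in; it is judged then, once.
The state is a dict: "time": time; "qpos": joint angles; "joint_velocities": joint speeds; "joint_torque": joint torques, N m; "tool_pos": TCP position; "tool_rot": TCP orientation; "wrist_force": force on the tool from outside, world axes, zero at the start; "wrist_torque": the same for the moment, N m; "gripper_width": opening from 0.0 (shut) to 1.0 (fully open); "grip_force": force on a finger pad.
Only numpy, scipy, OpenCV 4.12 (cv2) and the standard library are available. Lean on these libraries where they do the work, as an engineer would, in place of code of your own. Each camera call takes 0.05 s, during which the arm holds its last target. There are 200 camera calls.

## Task

Get ready to judge the roast: lower the jar of light beans gently into the empty hole at the left end of the wooden reference rack and the jar of dark beans into the one at the right end, both fully down, leaving the medium jar between them and everything else on the counter undisturbed. Only then take the trier (the sampling rod in the front of the coffee roaster) by its wooden handle and draw it straight out of its snug brass sleeve, without forcing it sideways and with its bean cup facing up, until the whole cup shows outside the sleeve while its steel nose still sits well inside. Finish holding it there, level, still and in line with the sleeve, the handle in the gripper.

Things in the scene. Friction and masses are not known exactly. Their poses are not given: they have to be found in the camera images.
- roaster: Coffee roaster, steel drum on a black base, 205 x 150 mm, 311 mm high with its hopper; fixed, origin under its centre at the counter. Its -x axis points out of its front (dark round face plate, 164 mm across, with sight glass and trier), which faces the robot's right. The plate's surface is 85 mm (parts on it to 110 mm) from the origin; the hopper on top starts 44 mm behind it.
- trier_port (a point): Centre of the outer mouth of the brass trier sleeve on the roaster's front, 135 mm above the counter. Axes as the roaster's: -x points straight out of the sleeve, z up. The sleeve is a level tube, 40 mm long (20 mm of it in front of the face plate), bore 17.4 mm, outside 30 mm.
- trier: Trier (sampling rod), 0.1 to 0.2 kg, loose in the sleeve. Origin on its axis at the brass shoulder (25 mm across, x -9 to 0 mm) that seats on the sleeve mouth; +x along the rod to the nose, z out of the open side of the cup. Steel rod 16 mm across, x 0 to 151 mm: open bean cup 46 to 95 mm, solid nose 95 to 151 mm. Home: origin within 2 mm of trier_port, only handle and shoulder show.
- trier_grip (a point): Middle of the trier's wooden handle on its axis (trier x = -65 mm; handle x -115 to -15 mm, flat sides, 20 mm wide along y, 24 mm high): pinch it here from above, 85 mm in front of the face plate when home. Drawn 95 mm the cup is just clear of the sleeve; at 151 mm the rod comes out. It slides easily (about 1 N) if pulled along the axis, and binds if pulled askew.
- rack: Dark wooden reference rack, a block 56 x 176 x 36 mm (x, y, z), fixed; origin under its centre. Three round blind holes in a row along its y axis, 56 mm apart, each 34.5 mm wide and 22 mm deep. Its +y end is the left end as the robot sees it.
- bore_left (a point): Centre of the floor of the rack's left hole, 14 mm above the counter; belongs to the jar of light beans.
- bore_right (a point): Centre of the floor of the rack's right hole, 14 mm above the counter; belongs to the jar of dark beans.
- jar_light: Small glass jar of light tan coffee beans with a clear lid, through which the beans show from above, standing on the counter: 32 mm across, 72 mm high (straight glass to 52 mm, then a neck, lid 30 mm across from 60 mm up), 0.05 to 0.1 kg. Origin at the centre of its underside, z up.
- jar_dark: The same kind of jar with nearly black beans.
- jar_medium: The same kind of jar with medium brown beans, already in the rack's middle hole; leave it there.
- mug: Navy mug, 81 mm high, standing in front of the boiler; leave it.
- cup_bowl: Empty white bowl, 116 mm across, 53 mm high, on the mat in front of the boiler; leave it.
- notebook: Blue notebook, 148 x 109 x 14 mm, lying flat between mug and roaster; leave it.
- pen: Green pen lying on the notebook; leave it.
- bell: Counter bell, 73 mm across, 58 mm high, at the left front; leave it.
Mind the look-alikes: they are no part of the job. What is shaped like the jar_dark but blue or red is not meant.

How it is judged:
By the outcome, as a careful person would: the job done as asked, in the order asked, and still so for the second after the job is handed in, while the arm keeps its last pose, push and grip.
It also fails if it takes over 64 s, if anything falls off the work surface, if the arm or the gripper's body presses on something with over 40 N, if the wrist force passes 120 N, or if a joint passes its speed limit or range.

## Working session

There is one attempt and no reset: what is moved stays moved. The work goes in short steps, each a Python script; the robot and the scene stay as the last script left them, time stands still between calls to the robot, and variables do not carry over. Pictures are saved under pics/ and viewed, at most 10 in all, crops included, and the job is handed in when it is done.

```bash
mkdir -p pics; python3 - <<'E'
from workcell import arm, snapshot, camera_params
import cv2,numpy as np
for n in("scene","top","wrist"):
    im=snapshot(n); cv2.imwrite(f"pics/{n}0.png",im)
    p=camera_params(n); print(n,{k:(np.round(v,4).tolist() if not isinstance(v,str) else v) for k,v in p.items()})
s=arm.read_state();print(s)
a=cv2.imread("pics/scene0.png");b=cv2.imread("pics/top0.png")
cv2.imwrite("pics/scene0b.png",cv2.resize(a,(800,600)));cv2.imwrite("pics/top0b.png",cv2.resize(b,(800,600)))
E
```

```text
scene {'fov_y': 55.9654, 'cx': 261.3507, 'cy': 200.1013, 'camera_from_world': [[0.5218, -0.853, 0.0133, -0.2008], [0.4372, 0.2807, 0.8544, -0.3377], [-0.7325, -0.44, 0.5194, -0.6414], [0.0, 0.0, 0.0, 1.0]]}
top {'fov_y': 44.6936, 'cx': 259.8864, 'cy': 193.867, 'camera_from_world': [[-0.0104, -0.9999, 0.0013, 0.1312], [0.9927, -0.0102, 0.1204, -0.5409], [-0.1204, 0.0025, 0.9927, -1.5481], [0.0, 0.0, 0.0, 1.0]]}
wrist {'fov_y': 63.5033, 'cx': 254.0582, 'cy': 188.68, 'hand_eye': [[0.0008, 0.9585, 0.285, 0.0707], [1.0, -0.0005, -0.0012, 0.0004], [-0.001, 0.285, -0.9585, -0.1442], [0.0, 0.0, 0.0, 1.0]]}
{'time': 0.15, 'qpos': array([-6.57175939e+01,  1.38238054e+01,  2.31307719e-01,  7.65025489e+01,
        6.81690922e-04,  9.00000321e+01]), 'joint_velocities': array([ 0.03258876, -0.21159547,  0.23368347, -0.02796254,  0.05268044,
        0.06875483]), 'joint_torque': array([ 5.31918304e-04, -3.72635615e+01,  2.52638340e+01,  1.23840428e-02,
        5.22695598e-05,  1.62815841e-06]), 'tool_pos': array([ 0.20542044, -0.4553198 ,  0.23060329]), 'tool_rot': array([-1.79904953e+02, -6.81636677e-04,  2.42823728e+01]), 'wrist_force': array([ 1.16431122, -0.23945985,  0.22311188]), 'wrist_torque': array([0.01389545, 0.03872485, 0.0426928 ]), 'grip_force': 0.0, 'gripper_width': 0.998105645855041}
```

View pics/scene0b.png

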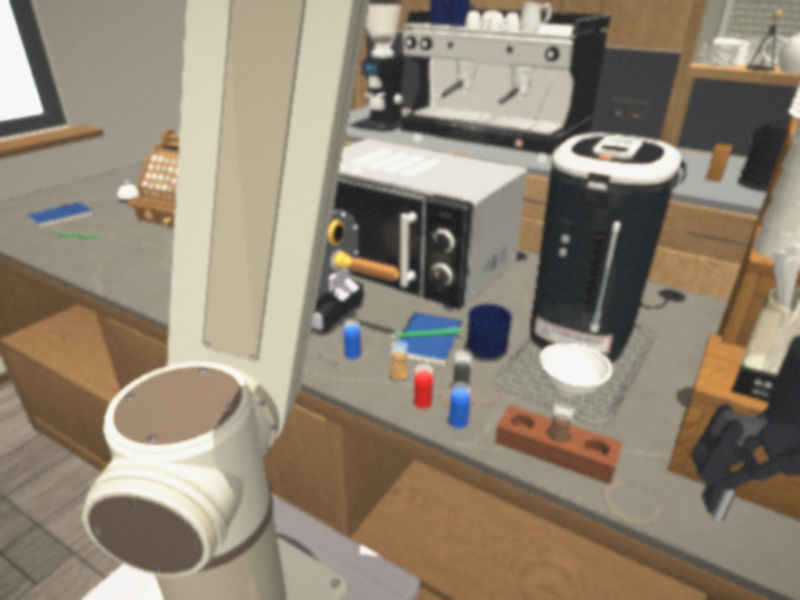

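View pics/top0b.png

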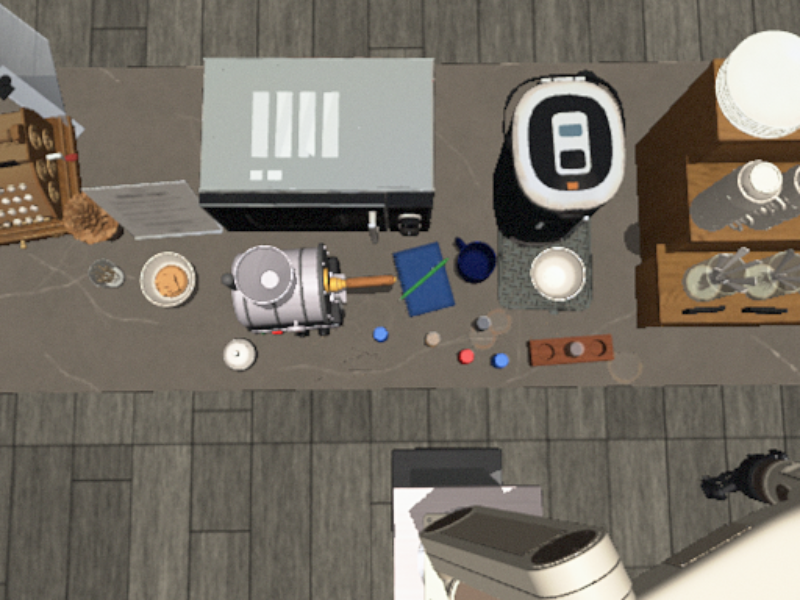

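The top view (800x600 scale) shows these candidates among the small jars: light tan lid at (432,338), grey/black lid at (483,322), blue at (380,334) and (501,360), red at (466,356). The tan one fits jar_light and the dark grey one jar_dark. The rack is at (571,350) with its middle hole filled, and the trier handle runs (345..395, 282).

```bash
cat > h.py <<'E'
from workcell import arm, snapshot, camera_params
import cv2,numpy as np
from scipy.spatial.transform import Rotation as Ro
def cam(n,st=None):
    p=camera_params(n); f=192/np.tan(np.radians(p["fov_y"])/2)
    if n=="wrist":
        T=np.eye(4);T[:3,:3]=Ro.from_euler("xyz",st["tool_rot"],degrees=True).as_matrix();T[:3,3]=st["tool_pos"]
        W=T@np.array(p["hand_eye"])
    else: W=np.linalg.inv(np.array(p["camera_from_world"]))
    return W,f,p["cx"],p["cy"]
def ray(c,uv,z):
    W,f,cx,cy=c
    d=W[:3,:3]@np.array([(uv[0]-cx)/f,-(uv[1]-cy)/f,-1.]);o=W[:3,3]
    return o+d*(z-o[2])/d[2]
def proj(c,P):
    W,f,cx,cy=c;q=np.linalg.inv(W)@np.append(P,1);return np.array([cx-f*q[0]/q[2],cy+f*q[1]/q[2]])
E
python3 - <<'E'
from h import *
c=cam("top");k=.64
for n,u,v,z in[("light",432,338,.072),("dark",483,322,.072),("med",576,349,.086),("red",466,356,.072),("blue1",380,334,.072),("blue2",501,360,.072),("rackTL",529,340,.036),("rackTR",612,335,.036),("rackBL",530,366,.036),("rackBR",613,361,.036),("holeL",546,352,.036),("holeR",598,348,.036),("handle0",345,282.5,.147),("handle1",395,281,.147),("sleeve",334,283,.147),("mug",477,261,.081),("bowl",557,273,.053),("hopper",270,280,.311),("bell",239,353,.05)]:
    print(n,ray(c,(u*k,v*k),z).round(4))
for j,P in {"down_mid":([.42,-.12,.30],[180,0,0])}.items():
    for y in range(-180,181,45): 
        q=arm.solve_ik(P[0],[180,0,y]);print(y,None if q is None else np.round(q,1))
a=cv2.imread("pics/top0.png")[190:260,225:410];cv2.imwrite("pics/crop1.png",cv2.resize(a,None,fx=4.3,fy=4.3,interpolation=cv2.INTER_CUBIC))
E
```

```text
light [0.4627 0.072  0.072 ]
dark [ 0.4953 -0.0358  0.072 ]
med [ 0.4357 -0.2262  0.086 ]
red [0.4242 0.0014 0.072 ]
blue1 [0.4723 0.1812 0.072 ]
blue2 [ 0.4151 -0.0716  0.072 ]
rackTL [ 0.4589 -0.1376  0.036 ]
rackTR [ 0.4678 -0.3165  0.036 ]
rackBL [ 0.4032 -0.1381  0.036 ]
rackBR [ 0.412  -0.3162  0.036 ]
holeL [ 0.4327 -0.1733  0.036 ]
holeR [ 0.4402 -0.2852  0.036 ]
handle0 [0.5711 0.2485 0.147 ]
handle1 [0.5731 0.1477 0.147 ]
sleeve [0.5703 0.2707 0.147 ]
mug [ 0.6241 -0.0251  0.081 ]
bowl [ 0.6012 -0.1994  0.053 ]
hopper [0.5523 0.3692 0.311 ]
bell [0.4366 0.4815 0.05  ]
-180 [-15.9   5.4   0.3  84.9   0.  -15.9]
-135 [-15.9   5.4   0.3  84.9   0.  -60.9]
-90 [ -15.9    5.4    0.3   84.9    0.  -105.9]
-45 [ -15.9    5.4    0.3   84.9    0.  -150.9]
0 [-15.9   5.4   0.3  84.9   0.  164.1]
45 [-15.9   5.4   0.3  84.9   0.  119.1]
90 [-15.9   5.4   0.3  84.9   0.   74.1]
135 [-15.9   5.4   0.3  84.9   0.   29.1]
180 [-15.9   5.4   0.3  84.9   0.  -15.9]
```

View pics/crop1.png

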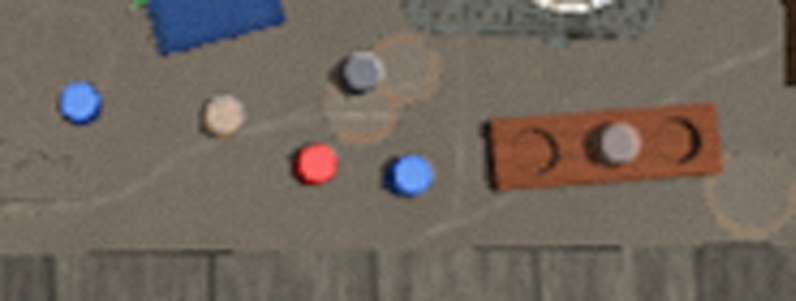

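The crop confirms it: the tan lid at crop (223,115) is jar_light and the dark grey lid at (362,71) is jar_dark. The blue and red ones are decoys, and both rack end holes are empty. Next I'll take close wrist looks at the rack and both jars.

```bash
python3 - <<'E'
from h import *
import json
T={}
for n,p in [("rack",[.436,-.229,.25]),("dark",[.495,-.036,.2]),("light",[.463,.072,.2])]:
    arm.movep(p,[180,0,-90]);arm.sleep(.2)
    s=arm.read_state();im=snapshot("wrist");cv2.imwrite(f"pics/w_{n}.png",im)
    T[n]={k:list(map(float,s[k])) for k in("tool_pos","tool_rot")};print(n,s["time"],np.round(s["tool_pos"],4),np.round(s["tool_rot"],2))
json.dump(T,open("T.json","w"))
c=[cv2.imread(f"pics/w_{n}.png") for n in T]
cv2.imwrite("pics/comp1.png",cv2.resize(np.vstack([np.hstack(c[:2]),np.hstack([c[2],c[2]*0])]),(800,600)))
E
```

```text
rack 3.3833 [ 0.436  -0.2291  0.25  ] [-180.     -0.    -90.02]
dark 4.475 [ 0.4952 -0.0375  0.2005] [-1.7994e+02 -2.0000e-02 -9.0140e+01]
light 5.25 [0.4634 0.071  0.2   ] [-1.7998e+02 -1.0000e-02 -9.0110e+01]
```

View pics/comp1.png

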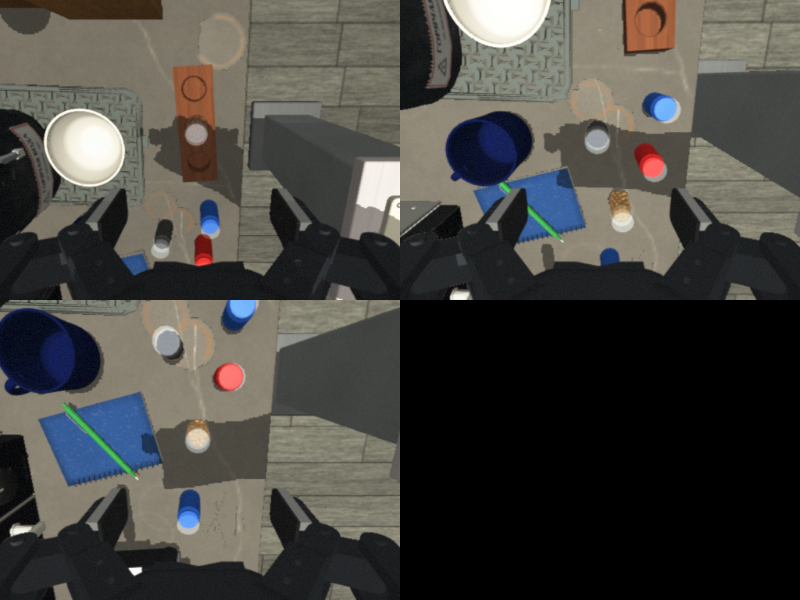

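The composite's three wrist views show the rack holes at (194,88) and (199,158), the dark lid at (597,139) and the light lid at (197,438). I'll refine these with circle fits and check the sizes.

```bash
cat > m.py <<'E'
from h import *
import json
T=json.load(open("T.json"))
def hough(im,uv,r,win=30):
    u,v=map(int,uv);w=int(r+win/2);u0=max(u-w,0);v0=max(v-w,0);g=cv2.cvtColor(im,cv2.COLOR_BGR2GRAY)[v0:v+w,u0:u+w]
    g=cv2.resize(g,None,fx=4,fy=4,interpolation=cv2.INTER_CUBIC)
    C=cv2.HoughCircles(g,cv2.HOUGH_GRADIENT,1.5,20,param1=80,param2=15,minRadius=int(3.5*r),maxRadius=int(4.6*r))
    return None if C is None else [((x-1.5)/4+u0,(y-1.5)/4+v0,q/4) for x,y,q in C[0][:3]]
E
python3 - <<'E'
from m import *
k=1.28; out=[]
for n,pic,uv,z,D in[("dark","dark",(197*k,139*k),.072,.030),("light","light",(197*k,138*k),.072,.030),("med","rack",(196*k,134*k),.086,.030),("holeR","rack",(194*k,88*k),.036,.0345),("holeL","rack",(199*k,158*k),.036,.0345)]:
    c=cam("wrist",T[pic]);im=cv2.imread(f"pics/w_{pic}.png")
    P=ray(c,uv,z);r=np.linalg.norm(proj(c,P+[D/2,0,0])-proj(c,P))
    C=hough(im,uv,r)
    crop=im.copy()
    for i,q in enumerate(C or []):
        print(n,"r_exp %.1f"%r,np.round(q,1),ray(c,q[:2],z).round(4))
    if C: 
        b=cv2.resize(im,None,fx=4,fy=4);cv2.circle(b,(int(C[0][0]*4+1.5),int(C[0][1]*4+1.5)),int(C[0][2]*4),(0,255,0),1)
        u,v=int(uv[0]*4),int(uv[1]*4);out.append(b[v-125:v+125,u-125:u+125])
c=cam("wrist",T["rack"]);im=cv2.imread("pics/w_rack.png")
h=cv2.cvtColor(im,cv2.COLOR_BGR2HSV)
m=((h[...,0]<14)&(h[...,1]>110)&(h[...,2]>25)).astype(np.uint8);m[:,:215]=0;m[:70]=0;m[240:]=0;m[:,285:]=0
m=cv2.morphologyEx(m,cv2.MORPH_CLOSE,np.ones((5,5)))
k=max(cv2.findContours(m,0,2)[0],key=cv2.contourArea)
for p in cv2.boxPoints(cv2.minAreaRect(k)): print("rack",p,ray(c,p,.036).round(4))
b=cv2.resize(im,None,fx=2.2,fy=2.2);cv2.drawContours(b,[(k*2.2).astype(int)],-1,(0,255,0),1)
out.append(cv2.resize(b[130:550,450:640],(120,250)))
w=np.hstack(out[:3]); x=np.hstack(out[3:]);x=np.hstack([x,np.zeros((250,max(0,w.shape[1]-x.shape[1]),3),np.uint8)]);cv2.imwrite("pics/comp2.png",np.vstack([w,x]))
E
```

```text
dark r_exp 16.5 [251.9 181.4  15.5] [ 0.4958 -0.0372  0.072 ]
dark r_exp 16.5 [254.6 171.7  18. ] [ 0.4934 -0.0463  0.072 ]
dark r_exp 16.5 [244.8 168.7  17.1] [ 0.5022 -0.0491  0.072 ]
light r_exp 16.6 [253.1 180.1  15.7] [0.4629 0.0699 0.072 ]
light r_exp 16.6 [242.6 169.9  17.5] [0.4724 0.0604 0.072 ]
med r_exp 14.7 [251.2 171.8  14. ] [ 0.4374 -0.2294  0.086 ]
holeR r_exp 15.4 [248.2 112.6  14.4] [ 0.4411 -0.2859  0.036 ]
holeL r_exp 14.1 [249.9 173.6  12.5] [ 0.4393 -0.2155  0.036 ]
rack [220.47997  84.64   ] [ 0.4713 -0.3156  0.036 ]
rack [270.93536  81.83693] [ 0.4161 -0.3185  0.036 ]
rack [279.17535 230.15694] [ 0.403  -0.1427  0.036 ]
rack [228.71997 232.96   ] [ 0.4662 -0.1388  0.036 ]
```

View pics/comp2.png

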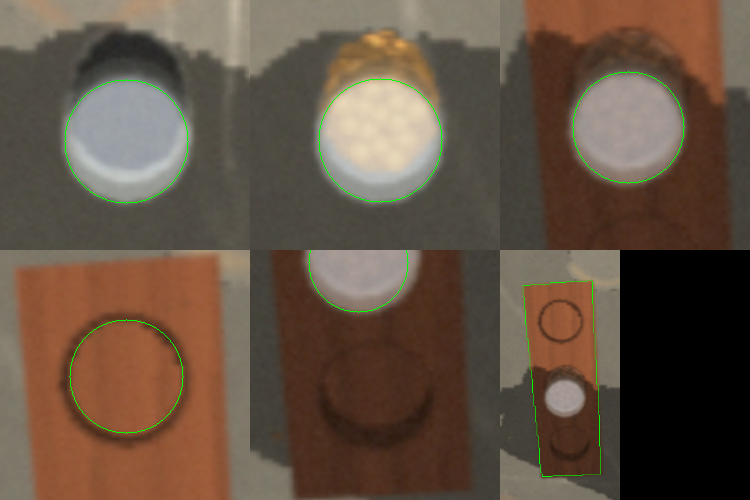

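Fits agree with the given sizes: the lids match the expected radius, and the right hole to the medium jar is 56.6 mm (56 nominal). I'll pick the light jar first, then check it in the grip against the hole.

```bash
cat > pick.py <<'E'
from m import *
def pick(n,P,z=.027):
    Y=[180,0,-90]
    arm.movep([*P,.15],Y); arm.line_to([*P,z],v=.12)
    print("down",arm.read_state()["wrist_force"].round(1))
    arm.grab(30); s=arm.read_state();print("grip",s["gripper_width"],s["grip_force"],s["tool_pos"].round(4))
    arm.line_to([*P,.18],v=.15);arm.sleep(.2)
    s=arm.read_state();print(s["time"],s["gripper_width"],s["grip_force"],s["wrist_force"].round(2))
    im=snapshot("wrist");cv2.imwrite(f"pics/held_{n}.png",im)
    c=cam("wrist",s);zz=s["tool_pos"][2]+.072-z
    uv=proj(c,[*s["tool_pos"][:2],zz]);r=np.linalg.norm(proj(c,[s["tool_pos"][0]+.015,s["tool_pos"][1],zz])-uv)
    print("lid expected",uv.round(1),r.round(1))
    C=hough(im,uv,r)
    for q in C or []: print(np.round(q,1),(ray(c,q[:2],zz)-s["tool_pos"]).round(4))
    u,v=map(int,uv);cv2.imwrite(f"pics/heldc_{n}.png",cv2.resize(im[v-75:v+75,u-100:u+100],(600,450)))
E
python3 -c "
from pick import *
pick('light',(.463,.070))"
```

```text
down [0.9 0.3 1. ]
grip 0.36269562120778903 31.90860468777828 [0.4634 0.07   0.0274]
8.7 0.3638107794161625 31.694117643346544 [-0.57  0.5  -0.87]
lid expected [250.9 301.5] 40.2
[254.8 292.7  42.4] [-0.0015 -0.0038  0.045 ]
[255.6 301.3  37.9] [-0.0018 -0.0001  0.045 ]
[252.2 297.6  37.1] [-0.0005 -0.0017  0.045 ]
```

View pics/heldc_light.png

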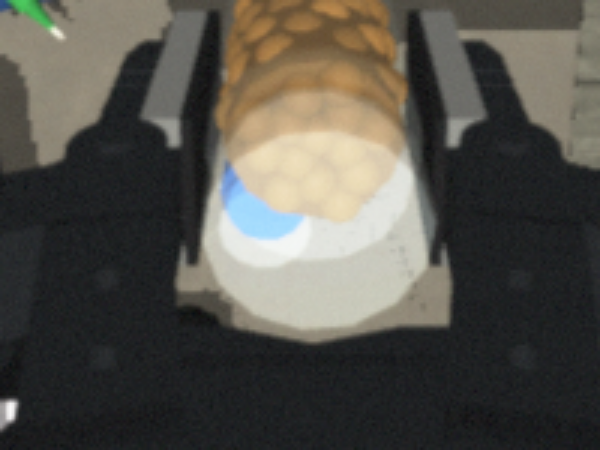

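The light jar is held upright. Its lid appears about 2 mm off in x from the tool axis, which gives the hand-eye bias to apply to the hole. Next I'll lower it with contact sensing and a small search if it stops early.

```bash
cat > place.py <<'E'
from m import *
def place(H,z=.027,entry=.058,floor=.0415,tries=9):
    Y=[180,0,-90-0]
    arm.movep([*H,.14],Y); arm.line_to([*H,.036+z+.004],v=.12);arm.sleep(.2)
    off=[(0,0)]+[(r*np.cos(a),r*np.sin(a)) for r in(.0012,.0022) for a in np.radians([180,0,90,270,135,45,225,315])]
    for o in off[:tries]:
        p=np.array(H)+o
        arm.line_to([*p,.036+z+.002],v=.04)
        hit=arm.line_to([*p,floor-.001],v=.02,contact_N=3)
        s=arm.read_state();print(np.round(o,4),hit,s["tool_pos"].round(4),s["wrist_force"].round(1),round(s["time"],1))
        if s["tool_pos"][2]<.046: return True
        arm.line_to([*s["tool_pos"][:2],.036+z+.002],v=.04)
    return False
E
python3 -c "
from place import *
print(place((.4355,-.1731)))"
```

```text
[0 0] True [ 0.4354 -0.173   0.0413] [-0.3 -0.8  4.5] 12.0
True
```

```bash
python3 -c "
from pick import *
arm.ungrasp();arm.line_to([.4355,-.1731,.15],v=.15)
pick('dark',(.4975,-.0375))
from place import place
print(place((.4430,-.2857)))"
```

```text
down [-0.8  0.5  0.7]
grip 0.3641310820825287 29.627173414919525 [ 0.4976 -0.0375  0.0274]
17.2167 0.3644201232325557 29.723467599833384 [ 0.18  0.14 -1.23]
lid expected [250.8 301.5] 40.2
[253.7 293.8  41.5] [-0.0011 -0.0033  0.045 ]
[254.1 301.3  37.9] [-0.0012 -0.0001  0.045 ]
[254.1 306.6  38.3] [-0.0012  0.0022  0.045 ]
[0 0] True [ 0.4428 -0.2856  0.0414] [-1.7 -0.2  5.2] 20.6
True
```

```bash
python3 - <<'E'
from m import *
arm.ungrasp();arm.line_to([.4430,-.2857,.16],v=.15)
def shot(n,p):
    arm.movep(p,[180,0,-90]);arm.sleep(.25)
    s=arm.read_state();cv2.imwrite(f"pics/w_{n}.png",snapshot("wrist"))
    T[n]={k:list(map(float,s[k])) for k in("tool_pos","tool_rot")};print(n,s["time"],s["tool_pos"].round(4))
shot("rack2",[.438,-.20,.25]); shot("tr1",[.572,.15,.27])
json.dump(T,open("T.json","w"))
cv2.imwrite("pics/comp3.png",np.vstack([cv2.resize(cv2.imread("pics/w_rack2.png")[40:300],(591,300)),cv2.resize(cv2.imread("pics/w_tr1.png")[60:320],(591,300))]))
E
```

```text
rack2 22.9167 [ 0.4373 -0.2006  0.2481]
tr1 24.6167 [0.5721 0.1488 0.2702]
```

View pics/comp3.png

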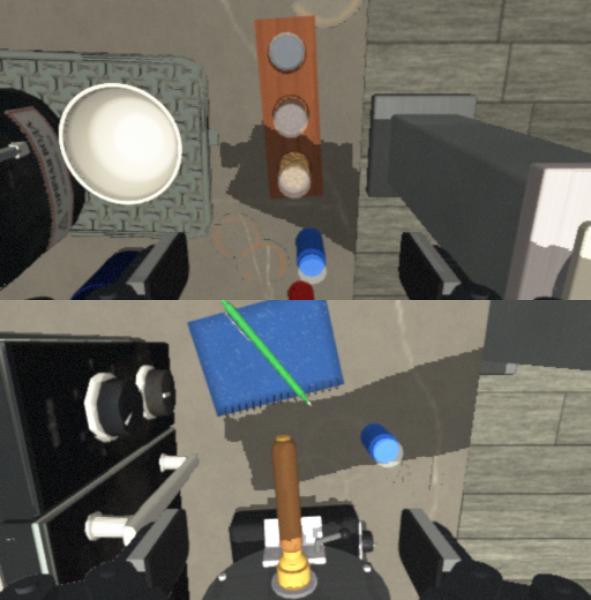

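Upper view: tan, medium and dark jars all stand upright in the rack in the right order. Lower view: the trier handle runs from (284,440) to (290,540), with its brass shoulder at (293,570). Next I'll fit the handle axis and check finger clearance to the microwave door handle.

```bash
python3 - <<'E'
from m import *
im=cv2.imread("pics/w_tr1.png");c=cam("wrist",T["tr1"])
h=cv2.cvtColor(im,cv2.COLOR_BGR2HSV)
m=((h[...,0]>3)&(h[...,0]<22)&(h[...,1]>120)&(h[...,2]>40)).astype(np.uint8);m[:,:215]=0;m[:,290:]=0;m[:170]=0;m[320:]=0
k=max(cv2.findContours(m,0,2)[0],key=cv2.contourArea);x,y,w,H=cv2.boundingRect(k);print(x,y,w,H)
mm=cv2.drawContours(np.zeros_like(m),[k],-1,1,-1)
pts=[]
for v in range(y,y+H,4):
    u=np.nonzero(mm[v])[0];a,b=ray(c,(u[0]-.5,v),.147),ray(c,(u[-1]+.5,v),.147)
    print(v,u[0],u[-1],((a+b)/2)[:2].round(4),round((a[0]-b[0])*1e3,1)); pts.append(((a+b)/2)[:2])
def tri(obs):
    A=np.zeros((3,3));B=np.zeros(3)
    for c,uv in obs:
        o=c[0][:3,3];d=ray(c,uv,-1)-o;d/=np.linalg.norm(d);M=np.eye(3)-np.outer(d,d);A+=M;B+=M@o
    return np.linalg.solve(A,B)
S=cam("scene");t=cam("top")
print("mw handle top",tri([(S,(403*.64,212*.64)),(t,(373*.64,212*.64))]),"bottom",tri([(S,(411*.64,283*.64)),(t,(375*.64,240*.64))]))
# tr1 picture: handle end lower comp (197,455)->
print("ends z=.1/.2",ray(c,(197*512/591,60+155*260/300),.2),ray(c,(197*512/591,60+155*260/300),.1))
E
```

```text
235 177 34 134
177 242 249 [0.5783 0.1436] 7.1
181 239 253 [0.5779 0.1472] 13.4
185 236 255 [0.5784 0.151 ] 17.9
189 236 256 [0.578  0.1547] 18.9
193 236 256 [0.578  0.1585] 18.9
197 236 256 [0.5781 0.1622] 19.0
201 236 256 [0.5781 0.1661] 19.1
205 237 257 [0.5772 0.1699] 19.2
209 237 257 [0.5772 0.1738] 19.2
213 238 257 [0.5768 0.1777] 18.4
217 238 257 [0.5768 0.1816] 18.5
221 238 257 [0.5769 0.1856] 18.5
225 239 257 [0.5764 0.1896] 17.7
229 239 258 [0.576  0.1937] 18.7
233 240 259 [0.5751 0.1977] 18.8
237 240 259 [0.5751 0.2018] 18.8
241 239 260 [0.5751 0.206 ] 20.8
245 240 260 [0.5747 0.2101] 19.9
249 241 259 [0.5747 0.2143] 18.1
253 242 259 [0.5742 0.2185] 17.2
257 242 260 [0.5738 0.2228] 18.3
261 243 260 [0.5733 0.2271] 17.4
265 243 260 [0.5733 0.2315] 17.4
269 243 260 [0.5733 0.2358] 17.5
273 244 260 [0.5729 0.2402] 16.6
277 245 260 [0.5724 0.2447] 15.7
281 244 263 [0.5714 0.2492] 19.7
285 242 265 [0.5714 0.2537] 23.7
289 241 267 [0.5709 0.2582] 26.8
293 240 268 [0.5709 0.2628] 28.9
297 240 267 [0.5714 0.2675] 28.0
301 241 268 [0.5704 0.2721] 28.2
305 241 266 [0.5715 0.2768] 26.3
309 246 261 [0.5715 0.2816] 16.2
mw handle top [0.69471693 0.19555134 0.21148788] bottom [0.68060748 0.18456227 0.05876332]
ends z=.1/.2 [0.63115514 0.14299031 0.2       ] [0.65929765 0.17436815 0.1       ]
```

```bash
python3 - <<'E'
from m import *
k=1.28
for n,a,b in[("dark lid",(197*k,139*k),(169*k,42*k)),("red lid",(255*k,165*k),(230*k,77*k))]:
    Q=[]
    for pic,uv in(("dark",a),("light",b)):
        c=cam("wrist",T[pic]);im=cv2.imread(f"pics/w_{pic}.png");C=hough(im,uv,16.5)
        for q in (C or [])[:2]: print(n,pic,np.round(q,1),ray(c,q[:2],.072).round(4))
# blob in blue/red by colour, robust: blue-jar lids bright + pen
c=cam("top");im=cv2.imread("pics/top0.png");im=cv2.resize(im,None,fx=4,fy=4,interpolation=cv2.INTER_CUBIC)
h=cv2.cvtColor(im,cv2.COLOR_BGR2HSV)
m=((h[...,0]>5)&(h[...,0]<25)&(h[...,1]>110)).astype(np.uint8);M=np.zeros_like(m);M[170*4:190*4,205*4:256*4]=m[170*4:190*4,205*4:256*4]
kk=max(cv2.findContours(M,0,2)[0],key=cv2.contourArea);mm=cv2.drawContours(np.zeros_like(m),[kk],-1,1,-1)
P=[]
us=range(int(224*4),int(252*4),8)
for u in us:
    v=np.nonzero(mm[:,u])[0]
    if len(v):P.append(ray(c,((u-1.5)/4,((v[0]+v[-1])/2-1.5)/4),.147)[:2])
P=np.array(P);print(P[::3].round(4));f=np.polyfit(P[:,1],P[:,0],1);print("top slope deg",np.degrees(np.arctan(f[0])),"x at .19",np.polyval(f,.19))
ve=np.nonzero(mm.sum(0))[0];print("handle end",ray(c,(ve[-1]/4,180),.147))
E
```

```text
dark lid dark [251.9 181.4  15.5] [ 0.4958 -0.0372  0.072 ]
dark lid dark [254.6 172.4  18.5] [ 0.4934 -0.0456  0.072 ]
dark lid light [212.6  51.8  18.5] [ 0.4955 -0.0375  0.072 ]
dark lid light [215.6  59.7  18.5] [ 0.4933 -0.0316  0.072 ]
red lid dark [325.6 216.9  15.8] [ 0.4266 -0.0025  0.072 ]
red lid light [292.4  97.9  18.5] [ 0.4296 -0.0016  0.072 ]
red lid light [297.3 100.6  18.5] [0.4254 0.0005 0.072 ]
[[0.5711 0.2396]
 [0.5725 0.2207]
 [0.5739 0.2018]
 [0.5749 0.1829]
 [0.5759 0.164 ]]
top slope deg -3.792876221610971 x at .19 0.5744428556617861
handle end [0.57255757 0.14554758 0.147     ]
```

The top and wrist views agree: the handle axis is rotated about 3.9° (roaster yaw ≈ 94°), its midpoint is near y = 0.19, and x ≈ 0.578 after the bias. I'll hover just above it for one check before gripping.

```bash
python3 - <<'E'
from m import *
arm.movep([.578,.188,.20],[180,0,-86.1]);arm.line_to([.578,.188,.165],v=.1);arm.sleep(.2)
s=arm.read_state();im=snapshot("wrist");cv2.imwrite("pics/w_tr2.png",im);c=cam("wrist",s)
print(s["time"],s["tool_pos"].round(4),s["tool_rot"].round(2))
h=cv2.cvtColor(im,cv2.COLOR_BGR2HSV)
m=((h[...,0]>3)&(h[...,0]<22)&(h[...,1]>120)&(h[...,2]>40)).astype(np.uint8);m[:,:190]=0;m[:,330:]=0
k=max(cv2.findContours(m,0,2)[0],key=cv2.contourArea);mm=cv2.drawContours(np.zeros_like(m),[k],-1,1,-1);x,y,w,H=cv2.boundingRect(k);print(x,y,w,H)
for v in range(y,y+H,12):
    u=np.nonzero(mm[v])[0];a,b=ray(c,(u[0]-.5,v),.147),ray(c,(u[-1]+.5,v),.147)
    R=Ro.from_euler("z",-86.1,degrees=True).as_matrix();t=R.T@((a+b)/2-s["tool_pos"])
    print(v,u[0],u[-1],"along %.1f across %.1f w %.1f"%(t[0]*1e3,t[1]*1e3,1e3*np.linalg.norm(a-b)))
cv2.imwrite("pics/w_tr2b.png",cv2.resize(im,(800,600)))
E
```

```text
25.7833 [0.5787 0.1881 0.1663] [-1.7988e+02  3.0000e-02 -8.6120e+01]
233 155 44 186
155 254 257 along 43.6 across -2.1 w 2.1
167 240 270 along 37.0 across -1.9 w 16.7
179 238 272 along 30.4 across -1.9 w 19.0
191 239 272 along 23.6 across -2.1 w 18.7
203 239 272 along 16.6 across -2.2 w 18.9
215 239 271 along 9.4 across -1.9 w 18.6
227 239 271 along 2.1 across -1.9 w 18.8
239 239 271 along -5.4 across -1.9 w 19.0
251 239 271 along -13.0 across -1.9 w 19.3
263 239 270 along -20.9 across -1.6 w 18.9
275 240 269 along -29.0 across -1.6 w 17.9
287 241 269 along -37.2 across -2.0 w 17.6
299 241 269 along -45.7 across -2.0 w 17.8
311 243 266 along -54.4 across -1.7 w 14.9
323 238 272 along -63.3 across -2.0 w 22.0
335 234 276 along -72.4 across -2.0 w 27.4
```

View pics/w_tr2b.png

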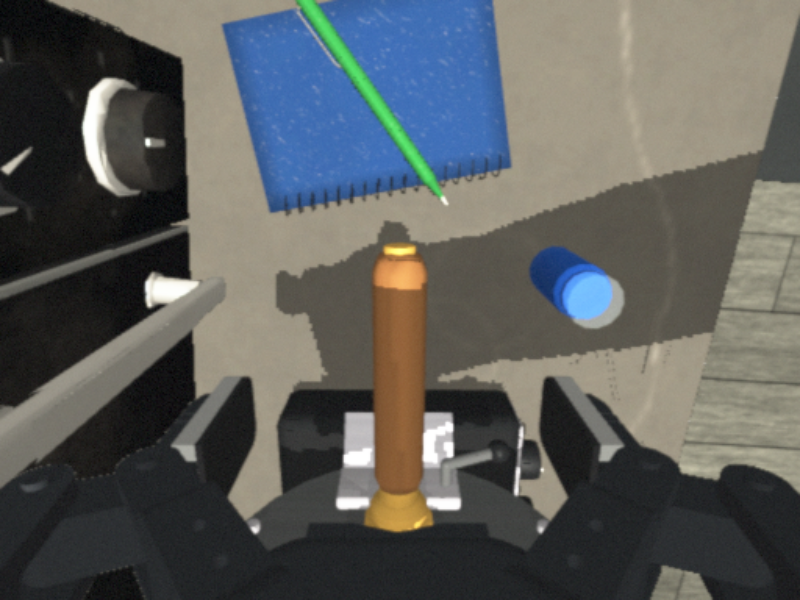

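The hover view shows the handle running straight up the image, midway between the pads (handle centre u=399, pad mid 398), with its tip at (399,247). The yaw is right. The grip middle lies 6 mm nearer the roaster, so I'll shift by that, descend and grip.

```bash
python3 - <<'E'
from m import *
p=[.5784,.193]
def rep(t):
    s=arm.read_state();print(t,round(s["time"],2),s["tool_pos"].round(4),s["tool_rot"].round(2),s["wrist_force"].round(2),s["wrist_torque"].round(2),round(s["gripper_width"],3),round(s["grip_force"],1))
arm.line_to([*p,.165],v=.05);arm.line_to([*p,.116],v=.06);arm.sleep(.4);rep("down")
arm.grab(25);arm.sleep(.3);rep("grip")
E
```

```text
down 27.45 [0.5785 0.193  0.1162] [-1.7998e+02  1.0000e-02 -8.6100e+01] [-0.17 -0.13 -1.04] [ 0.02 -0.01  0.02] 0.997 0.0
grip 28.36 [0.5783 0.193  0.116 ] [179.99  -0.   -86.1 ] [-1.22 -0.18  0.78] [-0.01  0.12  0.08] 0.226 32.0
```

```bash
python3 - <<'E'
from m import *
a=np.radians(93.9);d=-np.array([np.cos(a),np.sin(a),0]);l=np.array([d[1],-d[0],0])
p0=np.array([.5784,.193,.116]);corr=np.zeros(3)
for D in [.006,.016,.028,.04,.052,.064,.076,.088,.098,.106]:
    arm.line_to(p0+d*D+corr,v=.04,contact_N=12);arm.sleep(.12)
    s=arm.read_state();F=s["wrist_force"];t=s["tool_pos"]-p0
    print(D*1e3,"at %.1f lat %.2f z %.2f"%(t@d*1e3,t@l*1e3,t[2]*1e3),"F d/l/z",(F@d).round(1),(F@l).round(1),F[2].round(1),s["wrist_torque"].round(2),round(s["time"],1))
    if abs(F@l)>2: corr+=l*(F@l)*8e-5
    if abs(F[2])>5: corr[2]+=F[2]*5e-5
    if np.linalg.norm(F)>12: print("stop");break
E
```

```text
6.0 at 6.6 lat -0.04 z 0.05 F d/l/z 1.2 0.9 1.0 [-0.24  0.02  0.01] 28.8
16.0 at 16.4 lat -0.04 z 0.03 F d/l/z 1.6 0.2 0.5 [-0.21  0.09  0.03] 29.3
28.0 at 28.4 lat -0.02 z -0.02 F d/l/z 0.5 0.3 0.6 [-0.16  0.04  0.02] 29.9
40.0 at 40.3 lat -0.00 z -0.01 F d/l/z 0.7 0.3 -0.3 [-0.14 -0.03 -0.05] 30.4
52.0 at 52.3 lat -0.04 z 0.01 F d/l/z 0.5 -0.1 -0.7 [-0.09  0.01 -0.01] 31.0
64.0 at 64.2 lat -0.04 z 0.00 F d/l/z 0.9 0.4 -0.3 [-0.1   0.03 -0.01] 31.6
76.0 at 76.2 lat -0.03 z -0.00 F d/l/z 1.0 -0.8 -0.4 [-0.05  0.05 -0.05] 32.1
88.0 at 88.2 lat -0.05 z 0.02 F d/l/z 0.6 0.7 -0.3 [-0.13 -0.01 -0.01] 32.7
98.0 at 98.2 lat -0.03 z -0.01 F d/l/z 0.4 -0.4 -0.3 [-0.04 -0.08 -0.02] 33.2
106.0 at 106.2 lat -0.04 z 0.05 F d/l/z 0.3 -0.3 -0.8 [-0.06 -0.04 -0.03] 33.7
```

Drawn without side load. One look with the wrist and top cameras will confirm it before handing in.

```bash
python3 - <<'E'
from m import *
arm.sleep(.5);w=snapshot("wrist");t=snapshot("top")
s=arm.read_state();print(s["time"],s["tool_pos"].round(4),s["gripper_width"],s["grip_force"],abs(s["joint_velocities"]).max())
cv2.imwrite("pics/fin.png",np.hstack([cv2.resize(w[120:],None,fx=.78,fy=1.15),cv2.resize(t[130:250,140:300],(400,303))]))
E
```

```text
34.275 [0.5856 0.0873 0.116 ] 0.2272418369146875 31.84479832649231 0.12973381112650711Traceback (most recent call last):
  File "<stdin>", line 4, in <module>
    return _nx.concatenate(arrs, 1, dtype=dtype, casting=casting)
           ~~~~~~~~~~~~~~~^^^^^^^^^^^^^^^^^^^^^^^^^^^^^^^^^^^^^^^
ValueError: all the input array dimensions except for the concatenation axis must match exactly, but along dimension 0, the array at index 0 has size 304 and the array at index 1 has size 303
```

```bash
python3 - <<'E'
from m import *
w=snapshot("wrist");t=snapshot("top")
cv2.imwrite("pics/fin.png",np.hstack([cv2.resize(w[120:],(400,304)),cv2.resize(t[130:250,140:300],(400,304))]))
E
```

```text
(no output)
```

View pics/fin.png

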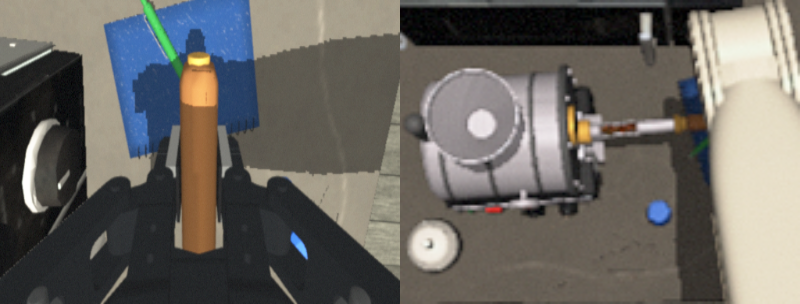

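The left view shows the handle square in the pads. The right view shows the bean cup fully out, facing up at (603–637,128), clear of the sleeve mouth at (590,128) and in line with it.

```bash
python3 -c "
from workcell import arm
print(arm.close_job())"
```

```text
the job is handed in; nothing more can be done
None
```

Job handed in at about 34 s of the 64 s limit: the light and dark jars are fully down in the left and right holes, and the trier is drawn 106 mm with its cup up and clear of the sleeve, nose still inside, held level and in line by its handle.

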